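Slide the loaded instrument tray home under the bench riser

ROBOT

A 6-joint arm with a two-finger parallel gripper is mounted at the origin on a cart in front of the work surface, level with it; the furniture and walls round the work are solid. World frame = base frame: x ahead of the robot, y to its left, z up, the work surface at z = 0. Lengths are in m, angles in degrees, forces in N, time in s.
With the tool pointing down it reaches from about 0.35 to 0.875 m from the base axis. Payload 4.2 kg.
Tool frame: the origin (TCP) lies on the centre line of the jaws, within the pads' length; the fingertips stand 19 mm ahead of it and the grasp point (between the pads) is the TCP; x points along the fingers, y is the direction in which the jaws open and shut, and the axes are right-handed (so a half turn about x gives the same grasp; the last joint's range is limited). The gripper opens to 87 mm and grips with 3 to 60 N. Pads are 19 mm wide; open, the fingers measure 117 mm over their backs; the gripper's body (75 mm by 190 mm) begins 51 mm behind the grasp point.
Start: joints at [82.941, 22.042, 0.453, 0, -68.411, -14.817], TCP at [0.233, 0.58, 0.242] pointing down, gripper open.
Joint ranges: [-179.83, 179.83], [-69.29, 118.12], [-61.27, 80.66], [-181.25, 117.63], [-171.15, -9.14], [-177.46, 177.46]. Speed limits (degrees/s): [159.86, 159.86, 180, 180, 180, 180].

INTERFACE

Orientations are given as a 3x3 rotation matrix whose columns are the frame's x, y, z axes.
In Python, from station import r, viewer, job, spotter gives the robot as it stands.
- The arm moves only by the tool play_rows, never from a script. Its argument "commands" is a list of rows, each an object of numbers: "fingers": the gripper command: -1 is fully open, 1 is shut, values between are in proportion; "tx", "ty", "tz": the shift along the tool's x, y, z normalised to -1 to 1, where 1 is 750 mm; "ax", "ay", "az": the turn, a rotation vector about the tool's x, y, z normalised to -1 to 1, where 1 is pi rad. In form: [{"fingers": .., "tx": .., "ty": .., "tz": .., "ax": .., "ay": .., "az": ..}, ...]. A call has 1 to 5 rows; each row is the pose to reach, as a shift and turn from the pose commanded when the call began, along the tool's axes at that moment, turning the shorter way round; what a row does not reach only later rows make up. A row lasts 1/12 s, in which the tool goes at most 41.7 mm and 7.16 degrees, less where a joint would pass 70% of its speed; a pose out of reach is approached as far as the arm can. A call with a number of a shift or a turn outside -1 to 1 is refused whole. A call with a gripper value outside its range is refused whole. The fingers move at their own pace and stop on an object; the grip force is fixed at half the most. Time passes only in rows, so rows that repeat a pose let the fingers close. It gives the time, the measured TCP pose, the force and the opening at its end, in the units of the state.
- r.sense(): the state, without advancing time (a new reading comes with each control period).
- viewer.capture(name): name is "side" or "top" or "wrist"; returns a dict with "image" (384x512x3 uint8, red, green, blue), "fx", "fy", "cx", "cy" (pixels), "dist" ([k1, k2, p1, p2, k3] as OpenCV has them; the pictures are not rectified), "R" (3x3) and "t" (3): a world point X has camera coordinates R X + t; the wrist camera has in their place "mount" (4x4, takes a point from camera to tool coordinates, whose origin is the TCP and whose axes are the tool frame's). Camera axes: x right, y down, z forward; pixel columns grow to the right and rows downward; lengths in m; the calibration is good to about 2 mm. A picture is of the moment at which its call begins: read the wrist's pose just before it. There is no depth.
- job.finish_job(): hands the job in, once; it reports no verdict.
Trained networks look in a picture, given as the dict that the camera call returned (one of the last four; its "shot" number tells which), for a name from the list of things; names that differ only in an ending like _2 or _b are one class to them, and where a whole thing is asked for, a point or a joint stands for the part that bears it (a point fixed in the world has none). Each returns a list of dicts, best first, with "score" (0 to 1); they miss things now and then, are a little off and sometimes report something else, mostly with a low value. They report only what shows in the picture. A call takes as long as a camera call. They do not tell look-alikes from the thing itself.
- spotter.find_in(name, picture): "uv" ([column, row] in pixels, amid what is visible of it).
- spotter.silhouettes(name, picture): "region" (384x512 bool, what is visible of it) and "uv" ([column, row] in pixels, amid what is visible of it).
The state is a dict: "time_s": time; "joints": joint angles; "joint_velocities": joint speeds; "effort": joint torques, N m; "tcp_pos": TCP position; "ee_rot": TCP orientation; "wrist_force": force on the tool from outside, world axes, zero at the start; "moment": the same for the moment, N m; "gripper_width": opening from 0.0 (shut) to 1.0 (fully open).
Only numpy, scipy, OpenCV 4.12 (cv2) and the standard library are available. Lean on these libraries where they do the work, as an engineer would, in place of code of your own. Each camera call takes 0.05 s, during which the arm holds its last target. There are 200 camera calls.

TASK

The magnifier lamp stands over the way into the bamboo riser. First swing its arm out of the way to the back left, about as far as it goes, then slide the steel instrument tray, with the carton still lying in it, between the two jars and short end first under the riser until it meets the stop inside. Keep the tray flat on the table all the way (do not lift or tip it), leave the three jars where they stand, and leave the lamp swung clear.

Things in the scene. Friction and masses are not known exactly. Their poses are not given: they have to be found in the camera images.
- tray: Open stainless instrument tray, 122 x 197 x 22 mm, loose. Origin: centre of its underside; x along its 122 mm width, y along its 197 mm length, z up. Its +y end starts towards the riser and goes in first. The solid walls lie 58 mm from the origin in x (outer face) and 95 mm in y, are 2 mm thick and 20 mm high; a thin rolled rim reaches 61 and 98.5 mm. The floor is 2 mm thick.
- carton: Small white and blue folded carton, 32 x 78 x 20 mm, lying loose in the tray's rear half (its -y half), roughly across the tray. Origin: centre of its underside; y along its 78 mm length.
- riser: Fixed bench riser of light bamboo wood, 168 mm wide (x), 200 mm deep (y), 43 mm high. Origin: centre of its footprint, on the table. Under its 11 mm top runs a tunnel 136 mm wide and 32 mm high along the riser's y axis, between 13 mm side walls, open at the -y end; the stop closes the +y end. The tray enters in the riser's +y direction.
- mouth (a point): Middle of the tunnel's open end, at table height: riser frame (0, -100, 0) mm.
- tray_home (a point): Where the tray's origin lies when the tray has met the stop: riser frame (0, -9, 0) mm; axes as the riser's. The tray's rear wall then stands 4 mm out of the mouth.
- lamp_arm (a joint): Swing of the magnifier lamp's arm about its upright post, rad, -0.5 to 1.5. 0: the arm points from the post towards the robot (-x); it grows as the head swings to the left (+y); at 1.5 the arm points left along the back of the table, which is clear. It stays where it is left.
- lamp_pivot (a point): On the axis of the lamp's fixed post (60 mm wide foot, 20 mm post), at arm height, 109 mm above the table.
- lamp_head (a point): Centre of the lamp's head: a white disc 84 mm across, from 99 to 118 mm above the table, 190 mm from the pivot at the end of a 12 mm thick bar.
- black_jar: Black closed jar, 69 mm across, 55 mm high, standing on the table at one side of the way into the riser. Origin: centre of its underside.
- grey_jar: Grey and white closed jar, 63 mm across, 45 mm high, standing on the table at the other side of the way into the riser. Origin: centre of its underside.
- pink_jar: Pink and white closed jar, 53 mm across, 50 mm high, standing on top of the riser towards its rear. Origin: centre of its underside.
Not all that is in view belongs to the job. What is meant by the carton is not pink or yellow, and is the larger of those in its own colour.

How it is judged:
By the outcome, as a careful person would: the job done as asked, in the order asked, and still so for the second after the job is handed in, with the robot touching nothing.
It also fails if it takes over 67 s, if anything falls off the work surface, if the arm or the gripper's body presses on something with over 40 N, if the wrist force passes 120 N, or if a joint passes its speed limit or range.

## Working session

There is one attempt and no reset: what is moved stays moved. The work goes in short steps, Python scripts to look and compute and a tool call to move; the robot and the scene stay as the last step left them, time stands still between calls to the robot, and variables do not carry over. Pictures are saved under pics/ and viewed, about 8 in all and at most 12, crops included, and the job is handed in when it is done.

Besides the shell and the picture viewer there is one more tool, called after "Emit:" as name([rows], argument=value, ...), one row to a line, values as JSON. play_rows: Moves the arm, as the interface text tells. Its arguments: {"type":"object","properties":{"commands":{"type":"array"}},"required":["commands"]}

```bash
mkdir -p pics; cat > h.py <<'E'
import numpy as np, cv2
from station import r, viewer, job, spotter
def ray(p,uv):
    K=np.array([[p['fx'],0,p['cx']],[0,p['fy'],p['cy']],[0,0,1]])
    n=cv2.undistortPoints(np.array([[uv]],float),K,np.array(p['dist'],float))[0,0]
    R=np.array(p['R']);t=np.array(p['t'])
    return -R.T@t, R.T@np.array([n[0],n[1],1])
def at(p,uv,z):
    c,d=ray(p,uv); return c+d*(z-c[2])/d[2]
def proj(p,X):
    K=np.array([[p['fx'],0,p['cx']],[0,p['fy'],p['cy']],[0,0,1]])
    return cv2.projectPoints(np.array(X,float).reshape(-1,1,3),cv2.Rodrigues(np.array(p['R'],float))[0],np.array(p['t'],float),K,np.array(p['dist'],float))[0][:,0]
def save(p,n,k=1.5): cv2.imwrite('pics/'+n,cv2.resize(p['image'][:,:,::-1],None,fx=k,fy=k))
E
python3 - <<'E'
from h import *
s=r.sense();print(s['time_s'],s['tcp_pos'],np.round(s['ee_rot'],3).tolist(),s['wrist_force'],s['gripper_width'])
Z=dict(tray=.02,carton=.022,riser=.043,lamp_head=.118,black_jar=.055,grey_jar=.045,pink_jar=.093,lamp_pivot=.109)
for c in ['top','side']:
    p=viewer.capture(c);save(p,c+'0.png')
    print(c,-np.array(p['R']).T@p['t'])
    for n,z in Z.items():
        for f in spotter.find_in(n,p)[:3]: print(n,np.round(f['uv'],1),round(f['score'],2),at(p,f['uv'],z).round(3))
E
```

```text
0.0 [0.23263723 0.57948914 0.24042327] [[-0.001, -0.373, -0.928], [-0.002, -0.928, 0.373], [-1.0, 0.002, -0.0]] [-0.76300046  0.51576709  0.24924909] 1.003354326534911
top [ 0.34396125 -0.25347091  1.02090895]
tray [316.3 200.7] 0.96 [ 0.475 -0.411  0.02 ]
carton [378.4 231.6] 0.78 [ 0.396 -0.571  0.022]
carton [331.3 195.6] 0.72 [ 0.489 -0.45   0.022]
carton [289.  253.7] 0.64 [ 0.338 -0.339  0.022]
riser [176.3 187.6] 0.7 [ 0.501 -0.049  0.043]
lamp_head [223.3 178.7] 0.8 [ 0.512 -0.175  0.118]
black_jar [241.8 233.8] 0.69 [ 0.385 -0.219  0.055]
grey_jar [237.2 148.4] 0.85 [ 0.605 -0.203  0.045]
pink_jar [143.5 190.7] 0.92 [0.484 0.02  0.093]
lamp_pivot [218.9 171.1] 0.76 [ 0.532 -0.163  0.109]
side [ 0.06545428 -1.27099494  0.49986472]
tray [274.  244.6] 0.6 [ 0.479 -0.432  0.02 ]
carton [267.3 286. ] 0.8 [ 0.384 -0.598  0.022]
carton [278.2 245.2] 0.6 [ 0.485 -0.442  0.022]
carton [204.7 242.3] 0.58 [ 0.324 -0.359  0.022]
riser [220.1 193. ] 0.94 [ 0.455 -0.092  0.043]
lamp_head [254.1 176.2] 0.85 [ 0.529 -0.189  0.118]
black_jar [214.5 214.5] 0.78 [ 0.378 -0.275  0.055]
grey_jar [283.8 205.5] 0.64 [ 0.59  -0.265  0.045]
pink_jar [216.6 173.2] 0.56 [ 0.461 -0.044  0.093]
pink_jar [274.4 240.6] 0.39 [ 0.425 -0.543  0.093]
lamp_pivot [258.8 179.3] 0.75 [ 0.541 -0.195  0.109]
```

View pics/top0.png

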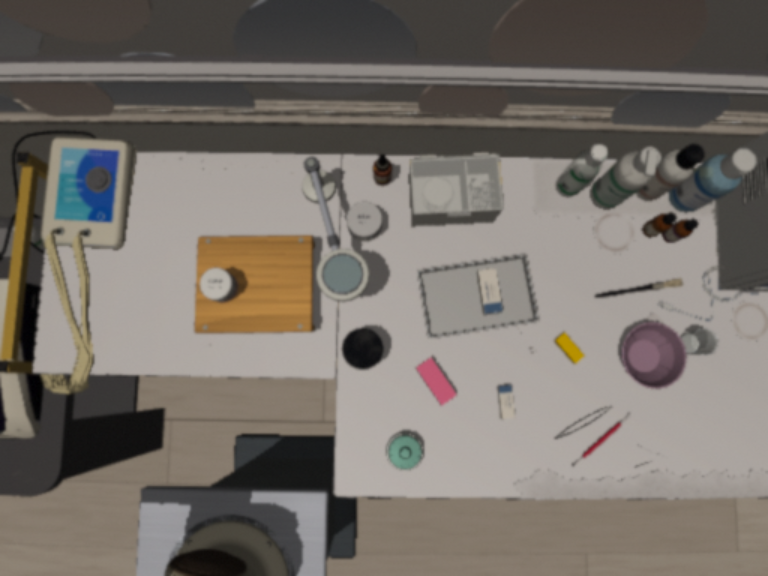

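View pics/side0.png

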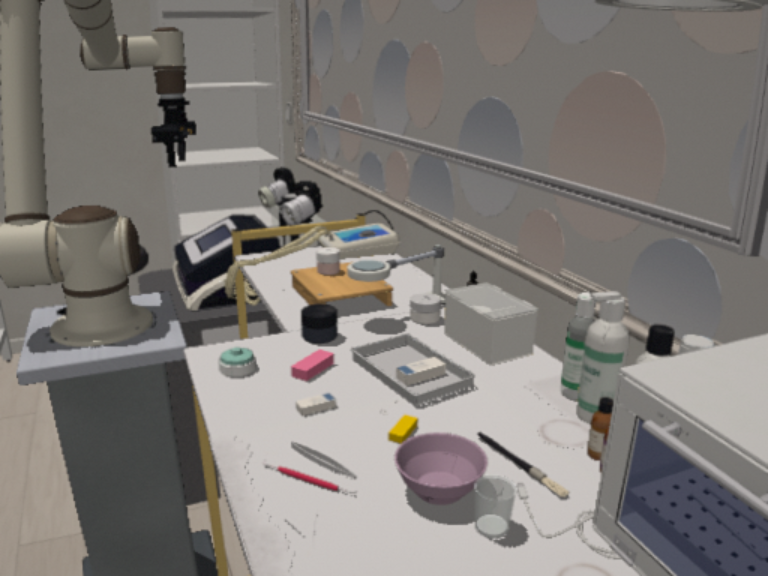

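The top view shows the tray at about px (478,295), the riser at (255,285) and the lamp head at (343,272). The lamp post is at (312,165), and the black and grey jars are at (362,347) and (365,220). The blue-white carton in the tray is the larger of its two look-alikes. The side view agrees with this layout.

```bash
python3 - <<'E'
from h import *
p=viewer.capture('top')
def und(m,z):
    c=max(cv2.findContours(m.astype(np.uint8),cv2.RETR_EXTERNAL,cv2.CHAIN_APPROX_NONE)[0],key=len)[:,0].astype(float)
    return np.array([at(p,u,z)[:2] for u in c])*1000
Z=dict(tray=.021,riser=.043,black_jar=.055,grey_jar=.045,pink_jar=.093,lamp_head=.118,lamp_pivot=.109,carton=.022)
for n,z in Z.items():
    for f in spotter.silhouettes(n,p)[:2]:
        if f['score']<.3: continue
        w=und(f['region'],z); rr=cv2.minAreaRect(w.astype(np.float32)); cc=cv2.minEnclosingCircle(w.astype(np.float32))
        print(n,round(f['score'],2),f['region'].sum(),'rect',np.round(rr[0],1),np.round(rr[1],1),round(rr[2],1),'circ',np.round(cc[0],1),round(cc[1],1))
        if n in('riser','tray'): print(np.round(cv2.boxPoints(rr)).tolist())
print('knob',at(p,[208,109],.125),'foot',at(p,[212,125],.01),'elbow-head',at(p,[222,161],.109),'wall edge',at(p,[250,103],0))
c=p['image'][60:260,110:370,::-1]; cv2.imwrite('pics/crop.png',cv2.resize(c,None,fx=3,fy=3,interpolation=cv2.INTER_CUBIC))
E
```

```text
riser 0.79 4442 rect [495.4 -32.3] [171.  199.7] 2.5 circ [497.9 -34.4] 128.2
[[406.0, 64.0], [414.0, -136.0], [585.0, -128.0], [576.0, 71.0]]
black_jar 0.83 606 rect [ 388.5 -218.4] [66.7 66.4] 46.1 circ [ 388.5 -217.7] 34.4
grey_jar 0.6 508 rect [ 608.2 -216.3] [66.8 59.7] 0.9 circ [ 608.5 -217.7] 34.7
grey_jar 0.42 585 rect [ 388.9 -216.8] [67.4 65.2] 0.8 circ [ 388.9 -218. ] 35.3
pink_jar 0.96 395 rect [484.6  14.8] [56.5 47.4] 47.0 circ [484.5  14.8] 29.4
lamp_head 0.64 1274 rect [ 579.2 -174.8] [239.6  79.4] 7.8 circ [ 578.8 -167.1] 121.0
lamp_head 0.49 4425 rect [484.3 -48.3] [155.4 183. ] 1.9 circ [483.6 -49. ] 116.7
lamp_pivot 0.75 1622 rect [ 577.8 -155.7] [245.5  82.4] 22.0 circ [ 579.9 -160.3] 123.0
carton 0.94 429 rect [ 337.4 -342. ] [79.3 35.8] 37.4 circ [ 338.6 -342.5] 41.1
carton 0.83 394 rect [ 491.9 -435.5] [79.2 35.5] 8.8 circ [ 492.7 -436.7] 40.3
knob [ 0.68118991 -0.13401049  0.125     ] foot [ 0.67912485 -0.13112306  0.01      ] elbow-head [ 0.55648942 -0.17011739  0.109     ] wall edge [ 0.74747045 -0.2328065   0.        ]
```

View pics/crop.png

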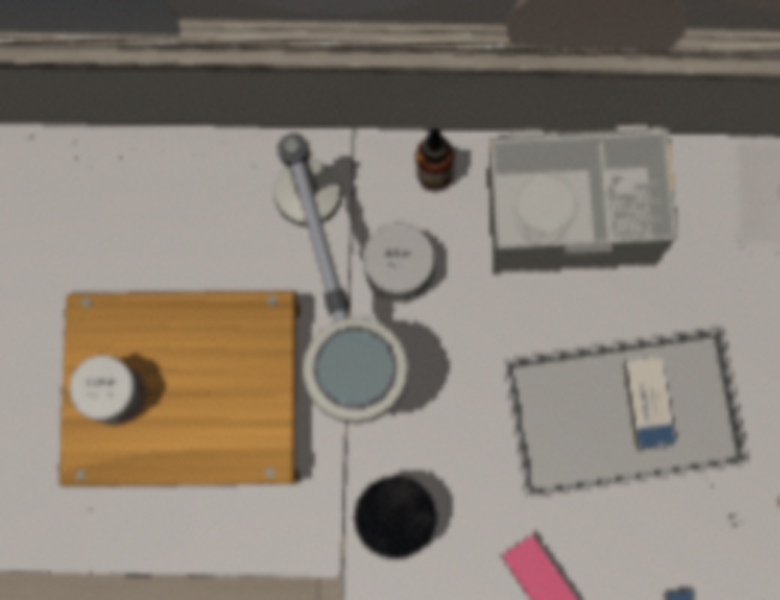

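The crop shows the riser top corners at (67,292), (295,291), (294,483) and (60,485). The tray rim corners are at (508,362), (720,331), (745,462) and (530,492). The lamp head centre is at (355,369) and the post knob at (293,149).

```bash
cat >> h.py <<'E'
def fitrect(P,hx,hy):
    # P order: corners matching local (+x,+y),(+x,-y),(-x,-y),(-x,+y)
    L=np.array([[hx,hy],[hx,-hy],[-hx,-hy],[-hx,hy]]);c=P.mean(0);A=P-c
    th=np.arctan2((L[:,0]*A[:,1]-L[:,1]*A[:,0]).sum(),(L*A).sum())
    R=np.array([[np.cos(th),-np.sin(th)],[np.sin(th),np.cos(th)]])
    return c,np.degrees(th),np.linalg.norm(A-(L@R.T),axis=1)
E
python3 - <<'E'
from h import *
p=viewer.capture('top')
g=lambda q,z:np.array([at(p,[110+a/3-.33,60+b/3-.33],z)[:2] for a,b in q])*1000
T=g([(508,362),(720,331),(745,462),(530,492)],.021);print('tray',T.round(),fitrect(T,61,98.5))
Rr=g([(67,292),(295,291),(294,483),(60,485)],.043);print('riser',Rr.round(),fitrect(Rr,84,100))
print('head',g([(355,369)],.118),'knob',g([(293,149)],.125),'bar ends',g([(301,172),(334,290)],.115),'foot',g([(308,190)],.008))
for f in spotter.silhouettes('tray',p)[:1]:
    c=max(cv2.findContours(f['region'].astype(np.uint8),0,1)[0],key=len)[:,0]
    print(f['score'],cv2.minAreaRect((np.array([at(p,u,.021)[:2] for u in c])*1000).astype(np.float32)))
# tray model overlay residual vs side view
q=viewer.capture('side')
c,th,_=fitrect(T,61,98.5);t=np.radians(th);R2=np.array([[np.cos(t),-np.sin(t)],[np.sin(t),np.cos(t)]])
im=q['image'][:,:,::-1].copy();im=cv2.resize(im,None,fx=3,fy=3,interpolation=cv2.INTER_CUBIC)
def draw(c,th,hx,hy,z,col):
    t=np.radians(th);R2=np.array([[np.cos(t),-np.sin(t)],[np.sin(t),np.cos(t)]])
    X=[np.r_[(c+R2@[a*hx,b*hy])/1000,z] for a,b in((1,1),(1,-1),(-1,-1),(-1,1))]
    cv2.polylines(im,[np.int32(proj(q,X)*3+1)],True,col,1)
draw(c,th,61,98.5,.021,(0,0,255))
c,th,_=fitrect(Rr,84,100);draw(c,th,84,100,.043,(255,0,0))
a=np.linspace(0,6.28,40)
for x,y,rd,z in((388.5,-218,34.5,.055),(608,-216,31.5,.045),(*g([(355,369)],.118)[0],42,.118)):
    cv2.polylines(im,[np.int32(proj(q,np.c_[x+rd*np.cos(a),y+rd*np.sin(a),a*0+z*1000]/1000)*3+1)],True,(0,255,0),1)
cv2.imwrite('pics/side1.png',im[450:850,500:1100])
E
```

```text
tray [[ 527. -313.]
 [ 558. -500.]
 [ 442. -519.]
 [ 414. -332.]] (array([ 485.41618621, -416.03739529]), np.float64(9.124926598406903), array([4.56502033, 4.98033523, 4.11847163, 5.93278725]))
riser [[ 579.   69.]
 [ 583. -128.]
 [ 417. -132.]
 [ 413.   65.]] (array([498.07051015, -31.35054967]), np.float64(1.3512145836357885), array([1.20710579, 2.36881818, 1.46868891, 2.00806026]))
head [[ 502.19092887 -186.57056939]] knob [[ 680.3118727  -132.43649918]] bar ends [[ 664.54596797 -138.28586276]
 [ 566.49805552 -167.95707536]] foot [[ 685.45336868 -131.60709596]]
0.77 ((483.83203125, -416.2121887207031), (123.83818817138672, 202.2464599609375), 9.343942642211914)
```

View pics/side1.png

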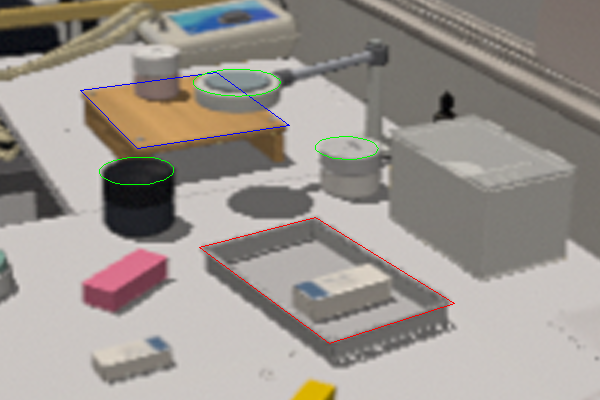

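Emit:
play_rows([
  {"fingers": 1, "tx": 0, "ty": 0.036, "tz": -0.031, "ax": -0.024, "ay": 0, "az": 0},
  {"fingers": 1, "tx": 0, "ty": 0.072, "tz": -0.062, "ax": -0.049, "ay": 0, "az": 0},
  {"fingers": 1, "tx": 0, "ty": 0.108, "tz": -0.094, "ax": -0.073, "ay": 0, "az": 0},
  {"fingers": 1, "tx": 0, "ty": 0.144, "tz": -0.126, "ax": -0.098, "ay": 0, "az": 0},
  {"fingers": 1, "tx": 0, "ty": 0.18, "tz": -0.157, "ax": -0.1217, "ay": 0, "az": 0},
])

```text
time_s: 1.92
tcp_pos: [0.2921, 0.4092, 0.2416]
ee_rot: [[0.0, 0.005, -1.0], [0.0, -1.0, -0.005], [-1.0, -0.0, -0.0]]
wrist_force: [1.0, 0.0, 0.4]
gripper_width: 0.706
```

Emit:
play_rows([
  {"fingers": 1, "tx": 0, "ty": 0.045, "tz": -0.016, "ax": 0, "ay": 0, "az": 0},
  {"fingers": 1, "tx": 0, "ty": 0.09, "tz": -0.031, "ax": 0, "ay": 0, "az": 0},
  {"fingers": 1, "tx": 0, "ty": 0.135, "tz": -0.047, "ax": 0, "ay": 0, "az": 0},
  {"fingers": 1, "tx": 0, "ty": 0.18, "tz": -0.063, "ax": 0, "ay": 0, "az": 0},
  {"fingers": 1, "tx": 0, "ty": 0.226, "tz": -0.078, "ax": 0, "ay": 0, "az": 0},
])

```text
time_s: 2.33
tcp_pos: [0.3507, 0.2398, 0.2419]
ee_rot: [[0.001, 0.001, -1.0], [0.001, -1.0, -0.001], [-1.0, -0.001, -0.001]]
wrist_force: [1.2, 0.7, 0.4]
gripper_width: 0.325
```

Emit:
play_rows([
  {"fingers": 1, "tx": 0, "ty": 0.045, "tz": -0.016, "ax": 0, "ay": 0, "az": 0},
  {"fingers": 1, "tx": 0, "ty": 0.09, "tz": -0.031, "ax": 0, "ay": 0, "az": 0},
  {"fingers": 1, "tx": 0, "ty": 0.135, "tz": -0.047, "ax": 0, "ay": 0, "az": 0},
  {"fingers": 1, "tx": 0, "ty": 0.18, "tz": -0.063, "ax": 0, "ay": 0, "az": 0},
  {"fingers": 1, "tx": 0, "ty": 0.226, "tz": -0.078, "ax": 0, "ay": 0, "az": 0},
])

```text
time_s: 2.75
tcp_pos: [0.4093, 0.0703, 0.2421]
ee_rot: [[0.001, 0.001, -1.0], [0.001, -1.0, -0.001], [-1.0, -0.001, -0.001]]
wrist_force: [1.1, -0.1, -0.1]
gripper_width: 0.018
```

Emit:
play_rows([
  {"fingers": 1, "tx": 0, "ty": 0.045, "tz": -0.016, "ax": 0, "ay": 0, "az": 0},
  {"fingers": 1, "tx": 0, "ty": 0.09, "tz": -0.031, "ax": 0, "ay": 0, "az": 0},
  {"fingers": 1, "tx": 0, "ty": 0.135, "tz": -0.047, "ax": 0, "ay": 0, "az": 0},
  {"fingers": 1, "tx": 0, "ty": 0.18, "tz": -0.063, "ax": 0, "ay": 0, "az": 0},
  {"fingers": 1, "tx": 0, "ty": 0.226, "tz": -0.078, "ax": 0, "ay": 0, "az": 0},
])

```text
time_s: 3.17
tcp_pos: [0.468, -0.0994, 0.2419]
ee_rot: [[0.001, 0.001, -1.0], [0.0, -1.0, -0.001], [-1.0, -0.0, -0.001]]
wrist_force: [1.9, 1.5, -0.1]
gripper_width: 0.006
```

Emit:
play_rows([
  {"fingers": 1, "tx": 0, "ty": 0.045, "tz": -0.016, "ax": 0, "ay": 0, "az": 0},
  {"fingers": 1, "tx": 0, "ty": 0.09, "tz": -0.031, "ax": 0, "ay": 0, "az": 0},
  {"fingers": 1, "tx": 0, "ty": 0.135, "tz": -0.047, "ax": 0, "ay": 0, "az": 0},
  {"fingers": 1, "tx": 0, "ty": 0.18, "tz": -0.063, "ax": 0, "ay": 0, "az": 0},
  {"fingers": 1, "tx": 0, "ty": 0.226, "tz": -0.078, "ax": 0, "ay": 0, "az": 0},
])

```text
time_s: 3.58
tcp_pos: [0.5266, -0.2689, 0.2416]
ee_rot: [[0.0, 0.0, -1.0], [-0.0, -1.0, -0.0], [-1.0, 0.0, -0.0]]
wrist_force: [0.8, 0.5, 0.3]
gripper_width: 0.006
```

Emit:
play_rows([
  {"fingers": 1, "tx": 0.045, "ty": 0, "tz": 0, "ax": 0, "ay": 0, "az": 0},
  {"fingers": 1, "tx": 0.09, "ty": 0, "tz": 0, "ax": 0, "ay": 0, "az": 0},
  {"fingers": 1, "tx": 0.135, "ty": 0, "tz": 0, "ax": 0, "ay": 0, "az": 0},
  {"fingers": 1, "tx": 0.178, "ty": 0, "tz": 0, "ax": 0, "ay": 0, "az": 0},
  {"fingers": 1, "tx": 0.178, "ty": 0, "tz": 0, "ax": 0, "ay": 0, "az": 0},
])

```text
time_s: 4.0
tcp_pos: [0.5215, -0.2658, 0.1013]
ee_rot: [[-0.013, -0.002, -1.0], [0.005, -1.0, 0.001], [-1.0, -0.005, 0.013]]
wrist_force: [-1.1, 0.4, -1.1]
gripper_width: 0.006
```

```bash
python3 - <<'E'
from h import *
s=r.sense();print(s['tcp_pos'],s['wrist_force'])
c=np.array([.5268,-.269]);base=c.copy()
th=np.linspace(-.25,1.45,20)
for i,t in enumerate(th):
    if i%5==0: base=c.copy();print()
    d=.057-(.005 if t>1.2 else 0)
    c=np.array([.683,-.132])+.19*np.array([-np.cos(t),np.sin(t)])-d*np.array([np.sin(t),np.cos(t)])
    print(round(t,2),c.round(3),'ty',round(-(c-base)[1]/.75,3),'tz',round(-(c-base)[0]/.75,3))
E
```

```text
[ 0.52152573 -0.26579041  0.10128285] [-1.08035937  0.44009703 -1.05730377]

-0.25 [ 0.513 -0.234] ty -0.046 tz 0.018
-0.16 [ 0.505 -0.219] ty -0.067 tz 0.03
-0.07 [ 0.498 -0.202] ty -0.089 tz 0.039
0.02 [ 0.492 -0.185] ty -0.111 tz 0.046
0.11 [ 0.488 -0.168] ty -0.134 tz 0.052

0.2 [ 0.486 -0.151] ty -0.023 tz 0.003
0.29 [ 0.485 -0.133] ty -0.047 tz 0.004
0.38 [ 0.485 -0.115] ty -0.071 tz 0.003
0.47 [ 0.488 -0.098] ty -0.094 tz 0.0
0.56 [ 0.491 -0.08 ] ty -0.117 tz -0.005

0.64 [ 0.497 -0.063] ty -0.023 tz -0.007
0.73 [ 0.504 -0.047] ty -0.044 tz -0.016
0.82 [ 0.512 -0.031] ty -0.065 tz -0.027
0.91 [ 0.522 -0.016] ty -0.085 tz -0.04
1.0 [ 0.533 -0.003] ty -0.104 tz -0.055

1.09 [0.545 0.01 ] ty -0.017 tz -0.016
1.18 [0.558 0.022] ty -0.033 tz -0.034
1.27 [0.577 0.034] ty -0.049 tz -0.059
1.36 [0.592 0.043] ty -0.061 tz -0.08
1.45 [0.608 0.05 ] ty -0.07 tz -0.101
```

Emit:
play_rows([
  {"fingers": 1, "tx": 0, "ty": -0.046, "tz": 0.018, "ax": 0, "ay": 0, "az": 0},
  {"fingers": 1, "tx": 0, "ty": -0.067, "tz": 0.03, "ax": 0, "ay": 0, "az": 0},
  {"fingers": 1, "tx": 0, "ty": -0.089, "tz": 0.039, "ax": 0, "ay": 0, "az": 0},
  {"fingers": 1, "tx": 0, "ty": -0.111, "tz": 0.046, "ax": 0, "ay": 0, "az": 0},
  {"fingers": 1, "tx": 0, "ty": -0.134, "tz": 0.052, "ax": 0, "ay": 0, "az": 0},
])

```text
time_s: 4.42
tcp_pos: [0.4882, -0.1661, 0.1103]
ee_rot: [[0.004, 0.001, -1.0], [-0.001, -1.0, -0.001], [-1.0, 0.001, -0.004]]
wrist_force: [0.1, -0.9, -0.4]
gripper_width: 0.004
```

Emit:
play_rows([
  {"fingers": 1, "tx": 0, "ty": -0.023, "tz": 0.003, "ax": 0, "ay": 0, "az": 0},
  {"fingers": 1, "tx": 0, "ty": -0.047, "tz": 0.004, "ax": 0, "ay": 0, "az": 0},
  {"fingers": 1, "tx": 0, "ty": -0.071, "tz": 0.003, "ax": 0, "ay": 0, "az": 0},
  {"fingers": 1, "tx": 0, "ty": -0.094, "tz": 0.0, "ax": 0, "ay": 0, "az": 0},
  {"fingers": 1, "tx": 0, "ty": -0.117, "tz": -0.005, "ax": 0, "ay": 0, "az": 0},
])

```text
time_s: 4.83
tcp_pos: [0.492, -0.078, 0.1104]
ee_rot: [[0.004, 0.001, -1.0], [-0.0, -1.0, -0.001], [-1.0, 0.0, -0.004]]
wrist_force: [-0.1, -1.0, -0.3]
gripper_width: 0.005
```

Emit:
play_rows([
  {"fingers": 1, "tx": 0, "ty": -0.023, "tz": -0.007, "ax": 0, "ay": 0, "az": 0},
  {"fingers": 1, "tx": 0, "ty": -0.044, "tz": -0.016, "ax": 0, "ay": 0, "az": 0},
  {"fingers": 1, "tx": 0, "ty": -0.065, "tz": -0.027, "ax": 0, "ay": 0, "az": 0},
  {"fingers": 1, "tx": 0, "ty": -0.085, "tz": -0.04, "ax": 0, "ay": 0, "az": 0},
  {"fingers": 1, "tx": 0, "ty": -0.104, "tz": -0.055, "ax": 0, "ay": 0, "az": 0},
])

```text
time_s: 5.25
tcp_pos: [0.5332, 0.0004, 0.1099]
ee_rot: [[0.002, 0.001, -1.0], [0.0, -1.0, -0.001], [-1.0, -0.0, -0.002]]
wrist_force: [-1.1, -1.3, -0.0]
gripper_width: 0.003
```

Emit:
play_rows([
  {"fingers": 1, "tx": 0, "ty": -0.017, "tz": -0.016, "ax": 0, "ay": 0, "az": 0},
  {"fingers": 1, "tx": 0, "ty": -0.033, "tz": -0.034, "ax": 0, "ay": 0, "az": 0},
  {"fingers": 1, "tx": 0, "ty": -0.049, "tz": -0.059, "ax": 0, "ay": 0, "az": 0},
  {"fingers": 1, "tx": 0, "ty": -0.061, "tz": -0.08, "ax": 0, "ay": 0, "az": 0},
  {"fingers": 1, "tx": 0, "ty": -0.07, "tz": -0.101, "ax": 0, "ay": 0, "az": 0},
])

```text
time_s: 5.67
tcp_pos: [0.6093, 0.053, 0.1095]
ee_rot: [[0.002, 0.002, -1.0], [0.0, -1.0, -0.002], [-1.0, -0.0, -0.002]]
wrist_force: [0.2, -1.2, -0.0]
gripper_width: 0.003
```

```bash
python3 - <<'E'
from h import *
p=viewer.capture('top')
c=p['image'][60:260,110:370,::-1]; cv2.imwrite('pics/crop2.png',cv2.resize(c,None,fx=2,fy=2,interpolation=cv2.INTER_CUBIC))
for t in (1.3,1.4,1.5): print(t,((proj(p,[.683-.19*np.cos(t),-.132+.19*np.sin(t),.118])[0]-[110,60])*2).round())
E
```

```text
1.3 [ 43. 137.]
1.4 [ 40. 122.]
1.5 [ 40. 107.]
```

View pics/crop2.png

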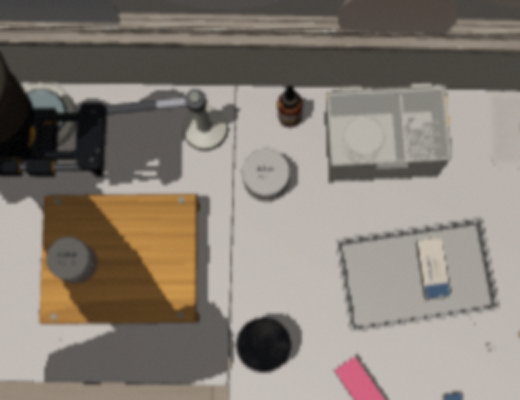

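Emit:
play_rows([
  {"fingers": 1, "tx": 0, "ty": -0.002, "tz": -0.006, "ax": 0, "ay": 0, "az": 0},
  {"fingers": 1, "tx": 0, "ty": -0.003, "tz": -0.011, "ax": 0, "ay": 0, "az": 0},
  {"fingers": 1, "tx": 0, "ty": -0.003, "tz": -0.011, "ax": 0, "ay": 0, "az": 0},
])

```text
time_s: 5.97
tcp_pos: [0.6166, 0.0541, 0.1086]
ee_rot: [[0.001, 0.0, -1.0], [0.0, -1.0, -0.0], [-1.0, -0.0, -0.001]]
wrist_force: [0.1, 0.4, 0.7]
gripper_width: 0.008
```

Emit:
play_rows([
  {"fingers": 1, "tx": 0, "ty": 0.0, "tz": 0.04, "ax": 0, "ay": 0, "az": 0},
  {"fingers": 1, "tx": -0.03, "ty": 0.0, "tz": 0.08, "ax": 0, "ay": 0, "az": 0},
  {"fingers": 1, "tx": -0.07, "ty": 0.01, "tz": 0.1, "ax": 0, "ay": 0, "az": 0},
  {"fingers": 0.1, "tx": -0.1, "ty": 0.04, "tz": 0.12, "ax": 0, "ay": 0, "az": 0},
  {"fingers": 0.1, "tx": -0.1, "ty": 0.08, "tz": 0.13, "ax": 0, "ay": 0, "az": 0},
])

```text
time_s: 6.38
tcp_pos: [0.5194, -0.0054, 0.1887]
ee_rot: [[0.01, 0.005, -1.0], [0.002, -1.0, -0.005], [-1.0, -0.002, -0.01]]
wrist_force: [1.2, -1.1, 0.7]
gripper_width: 0.084
```

Emit:
play_rows([
  {"fingers": 0.1, "tx": 0, "ty": 0.045, "tz": 0.002, "ax": 0, "ay": 0, "az": 0},
  {"fingers": 0.1, "tx": 0, "ty": 0.09, "tz": 0.004, "ax": 0, "ay": 0, "az": 0},
  {"fingers": 0.1, "tx": 0, "ty": 0.135, "tz": 0.006, "ax": 0, "ay": 0, "az": 0},
  {"fingers": 0.1, "tx": 0, "ty": 0.18, "tz": 0.008, "ax": 0, "ay": 0, "az": 0},
  {"fingers": 0.1, "tx": 0, "ty": 0.223, "tz": 0.009, "ax": 0, "ay": 0, "az": 0},
])

```text
time_s: 6.8
tcp_pos: [0.5107, -0.1751, 0.1837]
ee_rot: [[0.001, 0.0, -1.0], [0.0, -1.0, -0.0], [-1.0, -0.0, -0.001]]
wrist_force: [0.5, 0.3, -0.2]
gripper_width: 0.415
```

Emit:
play_rows([
  {"fingers": 0.1, "tx": 0, "ty": 0.045, "tz": 0.002, "ax": 0, "ay": 0, "az": 0},
  {"fingers": 0.1, "tx": 0, "ty": 0.09, "tz": 0.004, "ax": 0, "ay": 0, "az": 0},
  {"fingers": 0.1, "tx": 0, "ty": 0.135, "tz": 0.006, "ax": 0, "ay": 0, "az": 0},
  {"fingers": 0.1, "tx": 0, "ty": 0.18, "tz": 0.008, "ax": 0, "ay": 0, "az": 0},
  {"fingers": 0.1, "tx": 0, "ty": 0.223, "tz": 0.009, "ax": 0, "ay": 0, "az": 0},
])

```text
time_s: 7.22
tcp_pos: [0.504, -0.3423, 0.1836]
ee_rot: [[0.0, -0.0, -1.0], [0.0, -1.0, 0.0], [-1.0, -0.0, -0.0]]
wrist_force: [0.9, 0.2, -0.4]
gripper_width: 0.452
```

Emit:
play_rows([
  {"fingers": 0.1, "tx": 0, "ty": 0.05, "tz": 0.002, "ax": -0.012, "ay": 0, "az": 0},
  {"fingers": 0.1, "tx": 0, "ty": 0.1, "tz": 0.004, "ax": -0.025, "ay": 0, "az": 0},
  {"fingers": 0.1, "tx": 0, "ty": 0.15, "tz": 0.006, "ax": -0.038, "ay": 0, "az": 0},
  {"fingers": 0.1, "tx": 0, "ty": 0.2, "tz": 0.008, "ax": -0.051, "ay": 0, "az": 0},
  {"fingers": 0.1, "tx": 0, "ty": 0.222, "tz": 0.009, "ax": -0.051, "ay": 0, "az": 0},
])

```text
time_s: 7.63
tcp_pos: [0.4968, -0.5111, 0.1828]
ee_rot: [[-0.0, 0.158, -0.987], [-0.001, -0.987, -0.158], [-1.0, 0.001, 0.0]]
wrist_force: [-0.0, 1.0, -1.3]
gripper_width: 0.453
```

```bash
python3 - <<'E'
from h import *
s=r.sense();print(s['tcp_pos'],np.round(s['ee_rot'],3).tolist(),s['gripper_width'])
p=viewer.capture('wrist');M=np.array(p['mount']);print(M.round(3).tolist())
T=np.eye(4);T[:3,:3]=s['ee_rot'];T[:3,3]=s['tcp_pos']
W=np.linalg.inv(T@M);p['R']=W[:3,:3];p['t']=W[:3,3]
c=np.array([.4854,-.416]);t=np.radians(9.2);R2=np.array([[np.cos(t),-np.sin(t)],[np.sin(t),np.cos(t)]])
im=cv2.resize(p['image'][:,:,::-1],None,fx=1.5,fy=1.5)
X=[np.r_[c+R2@[a*.061,b*.0985],.021] for a,b in((1,1),(1,-1),(-1,-1),(-1,1))]
cv2.polylines(im,[np.int32(proj(p,X)*1.5)],True,(0,0,255),1)
cv2.imwrite('pics/wr.png',im)
q=viewer.capture('top');l=((q['image'][60:160,110:230,::-1]));cv2.imwrite('pics/lamp.png',cv2.resize(l,None,fx=4,fy=4,interpolation=cv2.INTER_CUBIC))
for t in (1.4,1.5): print(t,((proj(q,[.683-.19*np.cos(t),-.132+.19*np.sin(t),.118])[0]-[110,60])*4).round())
E
```

```text
[ 0.49678557 -0.51105328  0.18281408] [[-0.0, 0.158, -0.987], [-0.001, -0.987, -0.158], [-1.0, 0.001, 0.0]] 0.45341180093402733
[[-0.0, -0.24, 0.971, -0.143], [1.0, -0.001, 0.0, 0.0], [0.001, 0.971, 0.24, -0.064], [0.0, 0.0, 0.0, 1.0]]
1.4 [ 81. 244.]
1.5 [ 79. 215.]
```

View pics/wr.png

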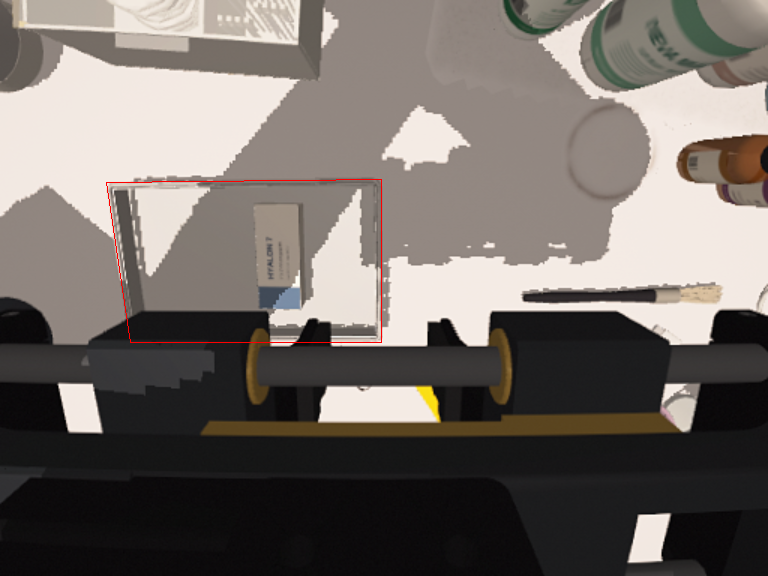

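View pics/lamp.png

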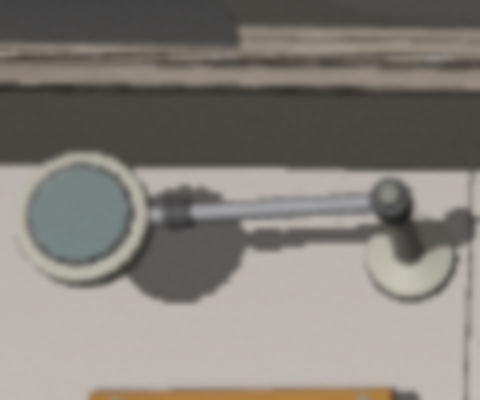

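The lamp arm lies at about 1.5 rad. In the wrist view the fitted tray outline matches the rim, and the jaws straddle the rear wall near px (380,340). I'm descending now.

Emit:
play_rows([
  {"fingers": 0.1, "tx": 0.04, "ty": 0, "tz": 0, "ax": 0, "ay": 0, "az": 0},
  {"fingers": 0.1, "tx": 0.08, "ty": 0, "tz": 0, "ax": 0, "ay": 0, "az": 0},
  {"fingers": 0.1, "tx": 0.12, "ty": 0, "tz": 0, "ax": 0, "ay": 0, "az": 0},
  {"fingers": 0.1, "tx": 0.15, "ty": 0, "tz": 0, "ax": 0, "ay": 0, "az": 0},
  {"fingers": 0.1, "tx": 0.165, "ty": 0, "tz": 0, "ax": 0, "ay": 0, "az": 0},
])

```text
time_s: 8.15
tcp_pos: [0.4967, -0.5046, 0.0559]
ee_rot: [[-0.005, 0.16, -0.987], [0.004, -0.987, -0.16], [-1.0, -0.005, 0.004]]
wrist_force: [0.3, 0.6, 0.1]
gripper_width: 0.449
```

Emit:
play_rows([
  {"fingers": 0.1, "tx": 0.012, "ty": 0, "tz": 0, "ax": 0, "ay": 0, "az": 0},
  {"fingers": 0.1, "tx": 0.024, "ty": 0, "tz": 0, "ax": 0, "ay": 0, "az": 0},
  {"fingers": 0.1, "tx": 0.034, "ty": 0, "tz": 0, "ax": 0, "ay": 0, "az": 0},
  {"fingers": 0.1, "tx": 0.042, "ty": 0, "tz": 0, "ax": 0, "ay": 0, "az": 0},
  {"fingers": 0.1, "tx": 0.044, "ty": 0, "tz": 0, "ax": 0, "ay": 0, "az": 0},
])

```text
time_s: 8.57
tcp_pos: [0.4985, -0.5069, 0.0259]
ee_rot: [[-0.0, 0.16, -0.987], [0.0, -0.987, -0.16], [-1.0, -0.0, 0.0]]
wrist_force: [-0.6, -0.3, -0.6]
gripper_width: 0.45
```

Emit:
play_rows([
  {"fingers": 0.3, "tx": 0, "ty": 0, "tz": 0, "ax": 0, "ay": 0, "az": 0},
  {"fingers": 0.6, "tx": 0, "ty": 0, "tz": 0, "ax": 0, "ay": 0, "az": 0},
  {"fingers": 1, "tx": 0, "ty": 0, "tz": 0, "ax": 0, "ay": 0, "az": 0},
  {"fingers": 1, "tx": 0, "ty": 0, "tz": 0, "ax": 0, "ay": 0, "az": 0},
  {"fingers": 1, "tx": 0, "ty": 0, "tz": 0, "ax": 0, "ay": 0, "az": 0},
])

```text
time_s: 8.98
tcp_pos: [0.4987, -0.5072, 0.0268]
ee_rot: [[0.001, 0.16, -0.987], [-0.0, -0.987, -0.16], [-1.0, 0.001, -0.001]]
wrist_force: [0.3, -1.1, -0.4]
gripper_width: 0.154
```

Emit:
play_rows([
  {"fingers": 1, "tx": 0, "ty": 0, "tz": 0, "ax": 0, "ay": 0, "az": 0},
  {"fingers": 1, "tx": 0, "ty": 0, "tz": 0, "ax": 0, "ay": 0, "az": 0},
  {"fingers": 1, "tx": 0, "ty": 0, "tz": 0, "ax": 0, "ay": 0, "az": 0},
  {"fingers": 1, "tx": 0, "ty": 0, "tz": 0, "ax": 0, "ay": 0, "az": 0},
  {"fingers": 1, "tx": 0, "ty": 0, "tz": 0, "ax": 0, "ay": 0, "az": 0},
])

```text
time_s: 9.4
tcp_pos: [0.4987, -0.5074, 0.0266]
ee_rot: [[0.0, 0.16, -0.987], [-0.001, -0.987, -0.16], [-1.0, 0.001, -0.0]]
wrist_force: [-0.6, -2.2, -0.0]
gripper_width: 0.02
```

Emit:
play_rows([
  {"fingers": 1, "tx": 0, "ty": -0.006, "tz": -0.003, "ax": 0.006, "ay": 0, "az": 0},
  {"fingers": 1, "tx": 0, "ty": -0.016, "tz": -0.007, "ax": 0.016, "ay": 0, "az": 0},
  {"fingers": 1, "tx": 0, "ty": -0.028, "tz": -0.012, "ax": 0.027, "ay": 0, "az": 0},
  {"fingers": 1, "tx": 0, "ty": -0.04, "tz": -0.016, "ax": 0.038, "ay": 0, "az": 0},
  {"fingers": 1, "tx": 0, "ty": -0.047, "tz": -0.019, "ax": 0.0436, "ay": 0, "az": 0},
])

```text
time_s: 9.82
tcp_pos: [0.5068, -0.4695, 0.0265]
ee_rot: [[-0.0, 0.023, -1.0], [-0.0, -1.0, -0.023], [-1.0, 0.0, 0.0]]
wrist_force: [-1.1, -2.1, 0.1]
gripper_width: 0.021
```

```bash
python3 - <<'E'
from h import *
s=r.sense();print(s['tcp_pos'],np.round(s['ee_rot'],4).tolist(),s['gripper_width'],s['wrist_force'])
p=viewer.capture('top')
a=p['image'][110:240,170:370,::-1]; im=cv2.resize(a,None,fx=4,fy=4,interpolation=cv2.INTER_CUBIC)
t=np.radians(1.35);R2=np.array([[np.cos(t),-np.sin(t)],[np.sin(t),np.cos(t)]])
o=s['tcp_pos'][:2]+R2@[.0015,.094]
def pl(X,col,cl=True): cv2.polylines(im,[np.int32((proj(p,X)-[170,110]+.33)*4)],cl,col,1)
pl([np.r_[o+R2@[u*.061,v*.0985],.021] for u,v in((1,1),(1,-1),(-1,-1),(-1,1))],(0,0,255))
for w in(-.068,.068):
    pl([np.r_[np.array([.49807,-.03135])+R2@[w,v],.021] for v in(-.1,-.3)],(255,0,0),False)
cv2.imwrite('pics/al.png',im)
E
```

```text
[ 0.50681481 -0.46947882  0.02651359] [[-0.0005, 0.0228, -0.9997], [-0.0, -0.9997, -0.0228], [-1.0, 0.0, 0.0005]] 0.021050287619695546 [-1.12524045 -2.10957814  0.08382895]
```

View pics/al.png

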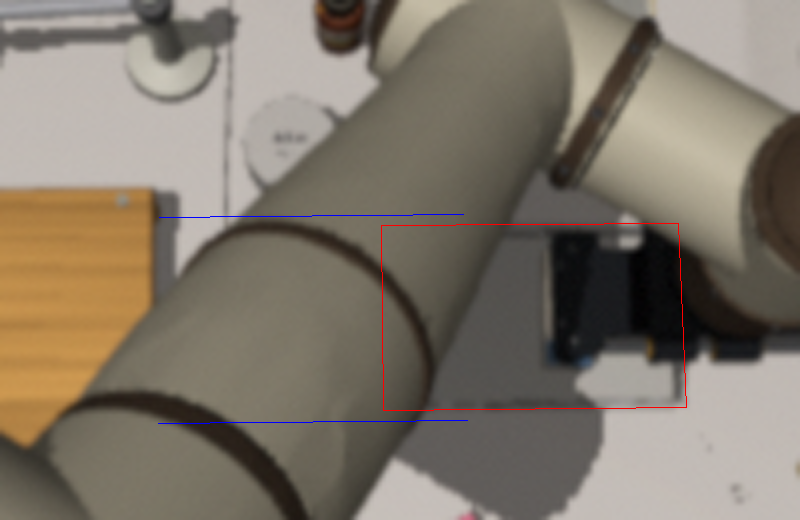

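Emit:
play_rows([
  {"fingers": 1, "tx": 0, "ty": -0.008, "tz": 0, "ax": 0, "ay": 0, "az": 0},
  {"fingers": 1, "tx": 0, "ty": -0.022, "tz": 0, "ax": 0, "ay": 0, "az": 0},
  {"fingers": 1, "tx": 0, "ty": -0.04, "tz": 0, "ax": 0, "ay": 0, "az": 0},
  {"fingers": 1, "tx": 0, "ty": -0.06, "tz": 0, "ax": 0, "ay": 0, "az": 0},
  {"fingers": 1, "tx": 0, "ty": -0.08, "tz": 0, "ax": 0, "ay": 0, "az": 0},
])

```text
time_s: 10.28
tcp_pos: [0.5055, -0.4095, 0.0265]
ee_rot: [[0.001, 0.023, -1.0], [-0.001, -1.0, -0.023], [-1.0, 0.001, -0.001]]
wrist_force: [-0.4, -2.3, -0.1]
gripper_width: 0.022
```

Emit:
play_rows([
  {"fingers": 1, "tx": 0, "ty": -0.018, "tz": 0, "ax": 0, "ay": 0, "az": 0},
  {"fingers": 1, "tx": 0, "ty": -0.035, "tz": 0, "ax": 0, "ay": 0, "az": 0},
  {"fingers": 1, "tx": 0, "ty": -0.05, "tz": 0, "ax": 0, "ay": 0, "az": 0},
  {"fingers": 1, "tx": 0, "ty": -0.063, "tz": 0, "ax": 0, "ay": 0, "az": 0},
  {"fingers": 1, "tx": 0, "ty": -0.07, "tz": 0, "ax": 0, "ay": 0, "az": 0},
])

```text
time_s: 10.7
tcp_pos: [0.5044, -0.3563, 0.0265]
ee_rot: [[0.0, 0.025, -1.0], [-0.0, -1.0, -0.025], [-1.0, 0.0, -0.0]]
wrist_force: [-0.3, -1.3, 0.3]
gripper_width: 0.021
```

```bash
python3 - <<'E'
from h import *
s=r.sense();print(s['tcp_pos'],np.round(s['ee_rot'],4).tolist(),s['gripper_width'],s['wrist_force'])
p=viewer.capture('side')
im=cv2.resize(p['image'][130:270,150:350,::-1],None,fx=4,fy=4,interpolation=cv2.INTER_CUBIC)
cv2.imwrite('pics/s2.png',im)
E
```

```text
[ 0.50440227 -0.35626348  0.02651487] [[0.0001, 0.0247, -0.9997], [-0.0, -0.9997, -0.0247], [-1.0, 0.0, -0.0001]] 0.021460529118844107 [-0.30310414 -1.34881152  0.31388338]
```

View pics/s2.png

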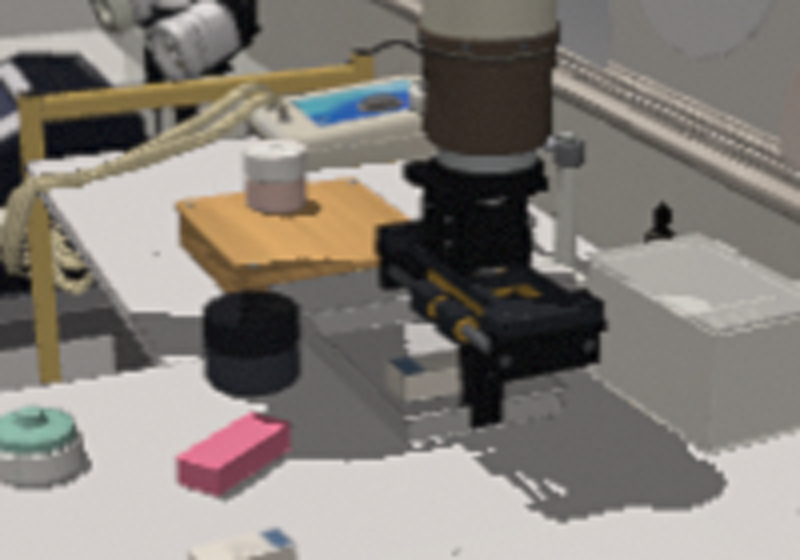

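Emit:
play_rows([
  {"fingers": 1, "tx": 0, "ty": -0.01, "tz": 0, "ax": 0, "ay": 0, "az": 0},
  {"fingers": 1, "tx": 0, "ty": -0.025, "tz": 0, "ax": 0, "ay": 0, "az": 0},
  {"fingers": 1, "tx": 0, "ty": -0.04, "tz": 0, "ax": 0, "ay": 0, "az": 0},
  {"fingers": 1, "tx": 0, "ty": -0.055, "tz": 0, "ax": 0, "ay": 0, "az": 0},
  {"fingers": 1, "tx": 0, "ty": -0.07, "tz": 0, "ax": 0, "ay": 0, "az": 0},
])

```text
time_s: 11.17
tcp_pos: [0.503, -0.3041, 0.0265]
ee_rot: [[0.0, 0.024, -1.0], [-0.0, -1.0, -0.024], [-1.0, 0.0, -0.0]]
wrist_force: [-0.5, -2.5, 2.0]
gripper_width: 0.015
```

Emit:
play_rows([
  {"fingers": 1, "tx": 0, "ty": -0.016, "tz": 0, "ax": 0, "ay": 0, "az": 0},
  {"fingers": 1, "tx": 0, "ty": -0.033, "tz": 0, "ax": 0, "ay": 0, "az": 0},
  {"fingers": 1, "tx": 0, "ty": -0.05, "tz": 0, "ax": 0, "ay": 0, "az": 0},
  {"fingers": 1, "tx": 0, "ty": -0.067, "tz": 0, "ax": 0, "ay": 0, "az": 0},
  {"fingers": 1, "tx": 0, "ty": -0.084, "tz": 0, "ax": 0, "ay": 0, "az": 0},
])

```text
time_s: 11.58
tcp_pos: [0.5015, -0.2407, 0.0264]
ee_rot: [[0.0, 0.024, -1.0], [-0.0, -1.0, -0.024], [-1.0, 0.0, -0.0]]
wrist_force: [0.0, -2.8, 3.3]
gripper_width: 0.021
```

Emit:
play_rows([
  {"fingers": 1, "tx": 0, "ty": -0.016, "tz": 0, "ax": 0, "ay": 0, "az": 0},
  {"fingers": 1, "tx": 0, "ty": -0.032, "tz": 0, "ax": 0, "ay": 0, "az": 0},
  {"fingers": 1, "tx": 0, "ty": -0.048, "tz": 0, "ax": 0, "ay": 0, "az": 0},
  {"fingers": 1, "tx": 0, "ty": -0.062, "tz": 0, "ax": 0, "ay": 0, "az": 0},
  {"fingers": 1, "tx": 0, "ty": -0.07, "tz": 0, "ax": 0, "ay": 0, "az": 0},
])

```text
time_s: 12.0
tcp_pos: [0.5003, -0.1882, 0.0264]
ee_rot: [[-0.0, 0.025, -1.0], [-0.0, -1.0, -0.025], [-1.0, 0.0, 0.0]]
wrist_force: [-0.6, -3.9, 3.7]
gripper_width: 0.02
```

```bash
python3 - <<'E'
from h import *
s=r.sense();print(s['tcp_pos'],np.round(s['ee_rot'],4).tolist(),s['gripper_width'],s['wrist_force'])
p=viewer.capture('top')
im=cv2.resize(p['image'][100:250,120:300,::-1],None,fx=4,fy=4,interpolation=cv2.INTER_CUBIC)
cv2.imwrite('pics/t3.png',im)
E
```

```text
[ 0.5002817  -0.18820297  0.02644421] [[-0.0001, 0.0248, -0.9997], [-0.0, -0.9997, -0.0248], [-1.0, 0.0, 0.0001]] 0.01976740841709048 [-0.5963038  -3.87268538  3.72942615]
```

View pics/t3.png

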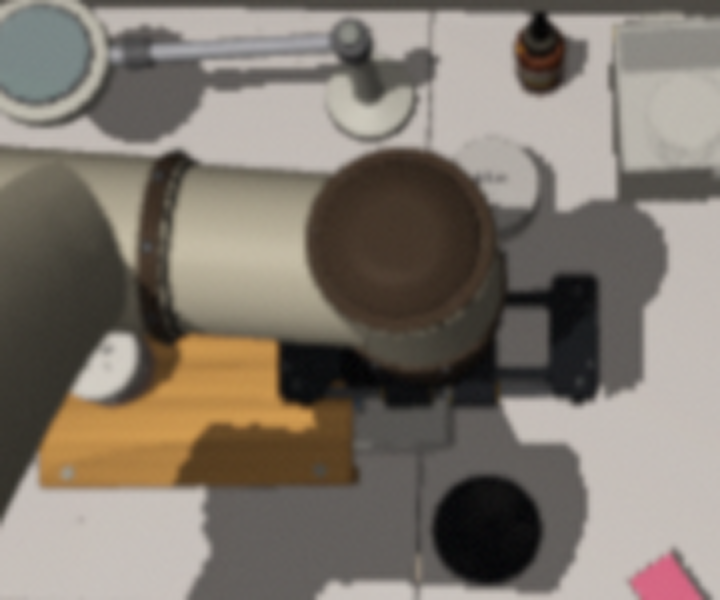

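Emit:
play_rows([
  {"fingers": 0.54, "tx": 0, "ty": 0, "tz": 0, "ax": 0, "ay": 0, "az": 0},
  {"fingers": 0.54, "tx": 0, "ty": 0, "tz": 0, "ax": 0, "ay": 0, "az": 0},
  {"fingers": 0.54, "tx": 0, "ty": 0, "tz": 0, "ax": 0, "ay": 0, "az": 0},
  {"fingers": 0.54, "tx": 0, "ty": 0, "tz": 0, "ax": 0, "ay": 0, "az": 0},
  {"fingers": 0.54, "tx": 0, "ty": 0, "tz": 0, "ax": 0, "ay": 0, "az": 0},
])

```text
time_s: 12.47
tcp_pos: [0.4999, -0.1897, 0.0258]
ee_rot: [[-0.001, 0.023, -1.0], [0.0, -1.0, -0.023], [-1.0, -0.0, 0.001]]
wrist_force: [-0.7, 0.0, -0.2]
gripper_width: 0.216
```

Emit:
play_rows([
  {"fingers": 0.54, "tx": -0.01, "ty": 0, "tz": 0, "ax": 0, "ay": 0, "az": 0},
  {"fingers": 0.54, "tx": -0.025, "ty": 0, "tz": 0, "ax": 0, "ay": 0, "az": 0},
  {"fingers": 0.54, "tx": -0.045, "ty": 0, "tz": 0, "ax": 0, "ay": 0, "az": 0},
  {"fingers": 0.54, "tx": -0.065, "ty": 0, "tz": 0, "ax": 0, "ay": 0, "az": 0},
  {"fingers": 0.54, "tx": -0.08, "ty": 0, "tz": 0, "ax": 0, "ay": 0, "az": 0},
])

```text
time_s: 12.88
tcp_pos: [0.5006, -0.1898, 0.0879]
ee_rot: [[0.001, 0.024, -1.0], [-0.0, -1.0, -0.024], [-1.0, 0.0, -0.001]]
wrist_force: [-0.5, 0.2, 0.1]
gripper_width: 0.228
```

Emit:
play_rows([
  {"fingers": 1, "tx": 0, "ty": 0.02, "tz": 0, "ax": 0, "ay": 0, "az": 0},
  {"fingers": 1, "tx": 0, "ty": 0.04, "tz": 0, "ax": 0, "ay": 0, "az": 0},
  {"fingers": 1, "tx": 0, "ty": 0.06, "tz": 0, "ax": 0, "ay": 0, "az": 0},
  {"fingers": 1, "tx": 0, "ty": 0.065, "tz": 0, "ax": 0, "ay": 0, "az": 0},
  {"fingers": 1, "tx": 0, "ty": 0.065, "tz": 0, "ax": 0, "ay": 0, "az": 0},
])

```text
time_s: 13.3
tcp_pos: [0.5014, -0.2392, 0.0866]
ee_rot: [[0.0, 0.022, -1.0], [-0.0, -1.0, -0.022], [-1.0, 0.0, -0.0]]
wrist_force: [0.4, 0.6, -0.8]
gripper_width: 0.019
```

Emit:
play_rows([
  {"fingers": 1, "tx": 0.02, "ty": 0, "tz": 0, "ax": 0, "ay": 0, "az": 0},
  {"fingers": 1, "tx": 0.04, "ty": 0, "tz": 0, "ax": 0, "ay": 0, "az": 0},
  {"fingers": 1, "tx": 0.06, "ty": 0, "tz": 0, "ax": 0, "ay": 0, "az": 0},
  {"fingers": 1, "tx": 0.074, "ty": 0, "tz": 0, "ax": 0, "ay": 0, "az": 0},
  {"fingers": 1, "tx": 0.08, "ty": 0, "tz": 0, "ax": 0, "ay": 0, "az": 0},
])

```text
time_s: 13.72
tcp_pos: [0.5004, -0.2376, 0.0248]
ee_rot: [[-0.003, 0.024, -1.0], [0.001, -1.0, -0.024], [-1.0, -0.001, 0.003]]
wrist_force: [0.0, 0.1, 0.3]
gripper_width: 0.007
```

Emit:
play_rows([
  {"fingers": 1, "tx": 0, "ty": -0.015, "tz": 0, "ax": 0, "ay": 0, "az": 0},
  {"fingers": 1, "tx": 0, "ty": -0.029, "tz": 0, "ax": 0, "ay": 0, "az": 0},
  {"fingers": 1, "tx": 0, "ty": -0.041, "tz": 0, "ax": 0, "ay": 0, "az": 0},
  {"fingers": 1, "tx": 0, "ty": -0.053, "tz": 0, "ax": 0, "ay": 0, "az": 0},
  {"fingers": 1, "tx": 0, "ty": -0.065, "tz": 0, "ax": 0, "ay": 0, "az": 0},
])

```text
time_s: 14.13
tcp_pos: [0.5008, -0.1885, 0.0271]
ee_rot: [[0.002, 0.025, -1.0], [-0.0, -1.0, -0.025], [-1.0, 0.0, -0.002]]
wrist_force: [-0.1, -1.8, 0.6]
gripper_width: 0.007
```

Emit:
play_rows([
  {"fingers": 1, "tx": 0, "ty": -0.01, "tz": 0, "ax": 0, "ay": 0, "az": 0},
  {"fingers": 1, "tx": 0, "ty": -0.02, "tz": 0, "ax": 0, "ay": 0, "az": 0},
  {"fingers": 1, "tx": 0, "ty": -0.028, "tz": 0, "ax": 0, "ay": 0, "az": 0},
  {"fingers": 1, "tx": 0, "ty": -0.034, "tz": 0, "ax": 0, "ay": 0, "az": 0},
  {"fingers": 1, "tx": 0, "ty": -0.038, "tz": 0, "ax": 0, "ay": 0, "az": 0},
])

```text
time_s: 14.55
tcp_pos: [0.4997, -0.1606, 0.0265]
ee_rot: [[0.0, 0.024, -1.0], [-0.0, -1.0, -0.024], [-1.0, 0.0, -0.0]]
wrist_force: [-0.7, -1.7, 1.4]
gripper_width: 0.003
```

Now small steps until the force shows the stop.

Emit:
play_rows([
  {"fingers": 1, "tx": 0, "ty": -0.003, "tz": 0, "ax": 0, "ay": 0, "az": 0},
  {"fingers": 1, "tx": 0, "ty": -0.005, "tz": 0, "ax": 0, "ay": 0, "az": 0},
  {"fingers": 1, "tx": 0, "ty": -0.005, "tz": 0, "ax": 0, "ay": 0, "az": 0},
])

```text
time_s: 14.8
tcp_pos: [0.4994, -0.1571, 0.0261]
ee_rot: [[-0.0, 0.023, -1.0], [0.0, -1.0, -0.023], [-1.0, -0.0, 0.0]]
wrist_force: [-0.3, 0.9, -0.5]
gripper_width: 0.006
```

Emit:
play_rows([
  {"fingers": 1, "tx": 0, "ty": -0.002, "tz": 0, "ax": 0, "ay": 0, "az": 0},
  {"fingers": 1, "tx": 0, "ty": -0.003, "tz": 0, "ax": 0, "ay": 0, "az": 0},
  {"fingers": 1, "tx": 0, "ty": -0.003, "tz": 0, "ax": 0, "ay": 0, "az": 0},
])

```text
time_s: 15.05
tcp_pos: [0.4993, -0.155, 0.0261]
ee_rot: [[-0.0, 0.024, -1.0], [0.0, -1.0, -0.024], [-1.0, -0.0, 0.0]]
wrist_force: [1.1, -0.7, 0.5]
gripper_width: 0.006
```

Emit:
play_rows([
  {"fingers": 1, "tx": 0, "ty": -0.002, "tz": 0, "ax": 0, "ay": 0, "az": 0},
  {"fingers": 1, "tx": 0, "ty": -0.003, "tz": 0, "ax": 0, "ay": 0, "az": 0},
])

```text
time_s: 15.22
tcp_pos: [0.4992, -0.1528, 0.0261]
ee_rot: [[-0.001, 0.023, -1.0], [0.0, -1.0, -0.023], [-1.0, -0.0, 0.001]]
wrist_force: [0.2, -0.7, -0.6]
gripper_width: 0.006
```

Emit:
play_rows([
  {"fingers": 1, "tx": 0, "ty": -0.002, "tz": 0, "ax": 0, "ay": 0, "az": 0},
  {"fingers": 1, "tx": 0, "ty": -0.003, "tz": 0, "ax": 0, "ay": 0, "az": 0},
])

```text
time_s: 15.38
tcp_pos: [0.4992, -0.1504, 0.0261]
ee_rot: [[-0.0, 0.024, -1.0], [0.0, -1.0, -0.024], [-1.0, -0.0, 0.0]]
wrist_force: [0.2, -1.5, -0.5]
gripper_width: 0.006
```

Emit:
play_rows([
  {"fingers": 1, "tx": 0, "ty": -0.002, "tz": 0, "ax": 0, "ay": 0, "az": 0},
  {"fingers": 1, "tx": 0, "ty": -0.003, "tz": 0, "ax": 0, "ay": 0, "az": 0},
])

```text
time_s: 15.55
tcp_pos: [0.4992, -0.1481, 0.0262]
ee_rot: [[-0.0, 0.024, -1.0], [0.0, -1.0, -0.024], [-1.0, -0.0, 0.0]]
wrist_force: [-0.5, -1.1, -0.7]
gripper_width: 0.004
```

Emit:
play_rows([
  {"fingers": 1, "tx": 0, "ty": -0.002, "tz": 0, "ax": 0, "ay": 0, "az": 0},
  {"fingers": 1, "tx": 0, "ty": -0.003, "tz": 0, "ax": 0, "ay": 0, "az": 0},
])

```text
time_s: 15.72
tcp_pos: [0.4992, -0.1459, 0.0263]
ee_rot: [[-0.0, 0.024, -1.0], [0.0, -1.0, -0.024], [-1.0, -0.0, 0.0]]
wrist_force: [0.1, -1.0, -1.2]
gripper_width: 0.006
```

```bash
python3 - <<'E'
from h import *
s=r.sense();print(s['tcp_pos'],s['wrist_force'])
p=viewer.capture('side'); a=cv2.resize(p['image'][150:250,170:290,::-1],None,fx=5,fy=5,interpolation=cv2.INTER_CUBIC)
t=np.radians(1.35);R2=np.array([[np.cos(t),-np.sin(t)],[np.sin(t),np.cos(t)]])
X=[np.r_[np.array([.49807,-.04035])+R2@[u*.061,-.0985],.021] for u in(-1,1)]
Y=[np.r_[np.array([.49807,-.03135])+R2@[u*.084,-.1],.043] for u in(-1,1)]
for Q,c in((X,(0,0,255)),(Y,(255,0,0))): cv2.polylines(a,[np.int32((proj(p,Q)-[170,150]+.4)*5)],False,c,1)
cv2.imwrite('pics/s4.png',a)
E
```

```text
[ 0.49923037 -0.14588848  0.02628228] [ 0.0573427  -0.97809007 -1.23666299]
```

View pics/s4.png

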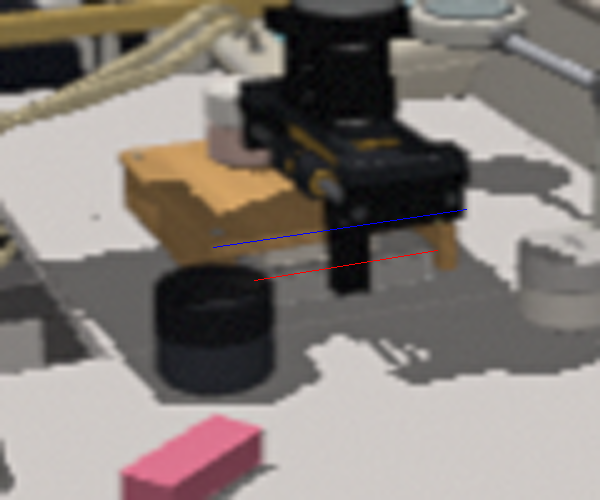

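Emit:
play_rows([
  {"fingers": 1, "tx": 0, "ty": -0.002, "tz": 0, "ax": 0, "ay": 0, "az": 0},
  {"fingers": 1, "tx": 0, "ty": -0.003, "tz": 0, "ax": 0, "ay": 0, "az": 0},
])

```text
time_s: 15.93
tcp_pos: [0.4992, -0.1437, 0.0263]
ee_rot: [[0.0, 0.024, -1.0], [-0.0, -1.0, -0.024], [-1.0, 0.0, -0.0]]
wrist_force: [0.9, -0.8, -1.9]
gripper_width: 0.007
```

Emit:
play_rows([
  {"fingers": 1, "tx": 0, "ty": -0.002, "tz": 0, "ax": 0, "ay": 0, "az": 0},
  {"fingers": 1, "tx": 0, "ty": -0.003, "tz": 0, "ax": 0, "ay": 0, "az": 0},
])

```text
time_s: 16.1
tcp_pos: [0.4998, -0.1424, 0.0266]
ee_rot: [[0.001, 0.025, -1.0], [-0.002, -1.0, -0.025], [-1.0, 0.002, -0.001]]
wrist_force: [0.1, -11.7, -2.0]
gripper_width: 0.001
```

Emit:
play_rows([
  {"fingers": 1, "tx": 0, "ty": 0.01, "tz": 0, "ax": 0, "ay": 0, "az": 0},
  {"fingers": 1, "tx": 0, "ty": 0.03, "tz": 0, "ax": 0, "ay": 0, "az": 0},
  {"fingers": 1, "tx": 0, "ty": 0.06, "tz": 0, "ax": 0, "ay": 0, "az": 0},
  {"fingers": 1, "tx": -0.04, "ty": 0.08, "tz": 0, "ax": 0, "ay": 0, "az": 0},
  {"fingers": 1, "tx": -0.08, "ty": 0.09, "tz": 0, "ax": 0, "ay": 0, "az": 0},
])

```text
time_s: 16.52
tcp_pos: [0.4993, -0.2103, 0.0853]
ee_rot: [[-0.005, 0.022, -1.0], [0.001, -1.0, -0.022], [-1.0, -0.001, 0.005]]
wrist_force: [1.0, 1.2, -0.1]
gripper_width: 0.004
```

Emit:
play_rows([
  {"fingers": 1, "tx": -0.05, "ty": 0.03, "tz": 0, "ax": 0, "ay": 0, "az": 0},
  {"fingers": 1, "tx": -0.1, "ty": 0.07, "tz": 0, "ax": 0, "ay": 0, "az": 0},
  {"fingers": 1, "tx": -0.15, "ty": 0.11, "tz": 0, "ax": 0, "ay": 0, "az": 0},
  {"fingers": 1, "tx": -0.18, "ty": 0.15, "tz": 0, "ax": 0, "ay": 0, "az": 0},
  {"fingers": 1, "tx": -0.18, "ty": 0.2, "tz": 0, "ax": 0, "ay": 0, "az": 0},
])

```text
time_s: 16.93
tcp_pos: [0.5064, -0.3565, 0.2277]
ee_rot: [[0.01, 0.027, -1.0], [-0.005, -1.0, -0.027], [-1.0, 0.005, -0.01]]
wrist_force: [0.8, -0.7, 0.2]
gripper_width: 0.004
```

Emit:
play_rows([
  {"fingers": 1, "tx": 0, "ty": 0.05, "tz": 0, "ax": 0, "ay": 0, "az": 0},
  {"fingers": 1, "tx": 0, "ty": 0.1, "tz": 0, "ax": 0, "ay": 0, "az": 0},
  {"fingers": 1, "tx": 0, "ty": 0.15, "tz": 0, "ax": 0, "ay": 0, "az": 0},
  {"fingers": 1, "tx": 0, "ty": 0.19, "tz": 0, "ax": 0, "ay": 0, "az": 0},
  {"fingers": 1, "tx": 0, "ty": 0.2, "tz": 0, "ax": 0, "ay": 0, "az": 0},
])

```text
time_s: 17.35
tcp_pos: [0.5067, -0.5091, 0.2192]
ee_rot: [[-0.001, 0.02, -1.0], [0.0, -1.0, -0.02], [-1.0, -0.0, 0.001]]
wrist_force: [0.6, 0.0, -0.6]
gripper_width: 0.002
```

```bash
python3 - <<'E'
from h import *
s=r.sense();print(s['tcp_pos'],s['wrist_force'])
t=np.radians(1.35);R2=np.array([[np.cos(t),-np.sin(t)],[np.sin(t),np.cos(t)]])
out=[]
for n,(x,y) in dict(top=(130,100),side=(170,150)).items():
    p=viewer.capture(n); a=p['image'][y:y+150,x:x+130,::-1]
    out.append(cv2.resize(a,(390,450),interpolation=cv2.INTER_CUBIC))
    for j,z in(('black_jar',.055),('grey_jar',.045),('pink_jar',.093)):
        f=spotter.find_in(j,p)
        if f: print(n,j,at(p,f[0]['uv'],z).round(3))
    if n=='top':
        X=[np.r_[np.array([.49807,-.04035])+R2@[u*.061,-.0985],.021] for u in(-1,1)]
        print((proj(p,X)-[x,y])*3)
cv2.imwrite('pics/fin.png',np.hstack(out))
E
```

```text
[ 0.50671784 -0.50910137  0.21920107] [ 0.56996295  0.02897449 -0.57859532]
top grey_jar [ 0.62  -0.193  0.045]
top pink_jar [0.486 0.016 0.093]
[[246.29131844 338.59368669]
 [247.36636073 199.98174337]]
side black_jar [ 0.375 -0.282  0.055]
side grey_jar [ 0.589 -0.254  0.045]
side pink_jar [ 0.463 -0.043  0.093]
```

View pics/fin.png

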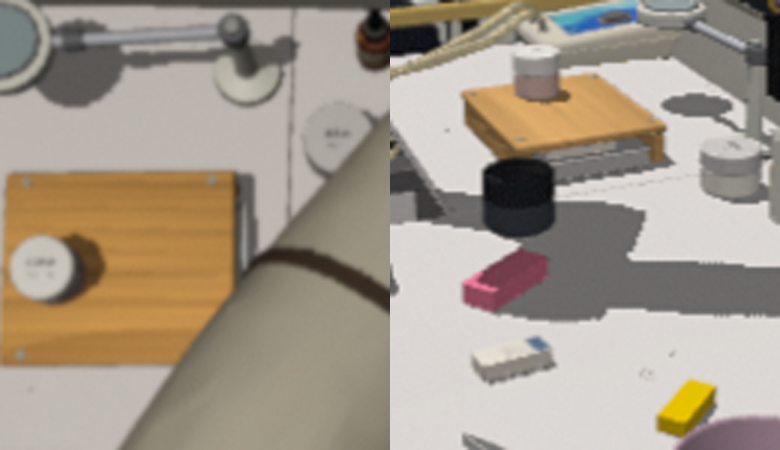

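```bash
python3 -c "
from station import job
print(job.finish_job())"
```

```text
the job is handed in; nothing more can be done
None
```

The tray is in the riser against the stop, with the lamp swung clear, and the job is handed in at about 17.5 s on the robot's clock. The interface gives no verdict.

**What I did**
- **Lamp:** I pushed the lamp head round with closed fingers to about 1.5 rad.
- **Slide to the riser:** I gripped the tray's rear wall and lined the tray up with the riser. I then slid it flat between the black and grey jars and into the tunnel.
- **Last stretch:** I let go and pushed it the last 50 mm from behind with closed fingers. The force then rose from about 1 N to 12 N, which I took as the stop, and I backed the arm away.

**Last checks**
- **Tray:** In the top view, the rear rim stands out of the mouth where it should when the tray is home, to within about 2 mm. The arm hid part of that edge.
- **Lamp:** It is still swung clear.
- **Jars:** By eye, all three are at the same picture positions as at the start.
- **Disagreements:** The network positions for the grey and black jars moved by about 10 to 15 mm between calls. The arm partly hid those jars from the top camera, so I relied on the pictures instead. The stop also came about 12 mm later than I predicted; the fingertips may be thinner than I assumed.
- **Not checked:** I could not see the carton once the tray was inside. It was last clearly in the tray, in place, just before the tray entered the riser.

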